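Unscrew the pump from the laundry bottle and hold it over the saucer

ROBOT

A 6-joint arm with a two-finger parallel gripper is mounted at the origin on the work surface. World frame = base frame: x ahead of the robot, y to its left, z up, the work surface at z = 0. Lengths are in mm, angles in rad, forces in N, time in s.
With the tool pointing down it reaches from about 275 to 750 mm from the base axis. Payload 10.2 kg.
Tool frame: the origin (TCP) lies between the finger pads, 19 mm behind the fingertips; this is the grasp point; z points along the fingers, y is the line along which they close (so a half turn about z gives the same grasp; the last joint's range is limited). The gripper opens to 85 mm and grips with 20 to 120 N. Pads are 22 mm wide; open, the fingers measure 114 mm over their backs; the gripper's body (76 mm by 85 mm) begins 54 mm behind the grasp point. The pads swing forward as they close: fully open they stand 13 mm farther back than shut.
Start: joints at [-0.223, 0.313, 1.498, -0, 1.331, -0.223], TCP at [525.006, -0.014, 249.994] pointing down, gripper open.
Joint ranges: [-2.94, 2.94], [-0.97, 2.17], [0.19, 2.56], [-1.23, 4.37], [0.02, 3.11], [-2.88, 2.88]. Speed limits (rad/s): [2.39, 2.39, 3.01, 3.14, 3.14, 3.14].

INTERFACE

Orientations are given as a unit quaternion [w, x, y, z].
In Python, from rig import sense, eyes, finish_job gives the robot as it stands.
- The arm moves only by the shell command python3 -m jog 'ROWS' [FORCE]. ROWS is JSON, a list of rows, each a list of 7 numbers: the shift along the tool's x, y, z in m, then the turn, a rotation vector about the tool's x, y, z in rad, then the finger opening in m, from 0 to 0.0854. In form: [[dx, dy, dz, rx, ry, rz, gripper], ...]. A call has 1 to 5 rows; each row shifts and turns the commanded pose from where the row before left it, along the tool's axes as they then stand; what a row does not reach is not made up. A row lasts 1/10 s, in which the tool goes at most 50 mm and 8.59 degrees, less where a joint would pass 70% of its speed; a pose out of reach is approached as far as the arm can. A call is refused whole if a number of a shift passes 0.05 or a number of a turn 0.15, either way. A call with a gripper value outside its range is refused whole. The fingers move at their own pace and stop on an object; FORCE is the grip in N (left out, the last holds). Time passes only in rows, so rows that do not move let the fingers close. It gives the time, the measured TCP pose, the force, the opening and the grip force at its end, in the units of the state.
- sense(): the state, without advancing time (a new reading comes with each control period).
- eyes.capture(name): name is "scene" or "side" or "wrist"; returns the picture (420x560x3 uint8, red, green, blue); there is no depth.
- eyes.calibration(name): a dict with "fx", "fy", "cx", "cy" (pixels), "dist" ([k1, k2, p1, p2, k3] as OpenCV has them; the pictures are not rectified), "cam_to_world" (4x4, takes a point from camera to world coordinates); the wrist camera has in their place "mount" (4x4, takes a point from camera to tool coordinates, whose origin is the TCP and whose axes are the flange's). Camera axes: x right, y down, z forward; pixel columns grow to the right and rows downward; lengths in mm; the calibration is good to about 2 mm. A picture is of the moment at which its call begins: read the wrist's pose just before it. calibration takes no time and is no camera call.
- finish_job(): hands the job in; it is judged then, once.
The state is a dict: "time_s": time; "joints": joint angles; "dq": joint speeds; "tau": joint torques, N m; "eef_pos": TCP position; "ee_rot": TCP orientation; "force": force on the tool from outside, world axes, zero at the start; "wrist_torque": the same for the moment, N m; "grip_width": opening from 0.0 (shut) to 1.0 (fully open); "grip_force": force on a finger pad.
Only numpy, scipy, OpenCV 4.12 (cv2) and the standard library are available. Lean on these libraries where they do the work, as an engineer would, in place of code of your own. Each camera call takes 0.05 s, during which the arm holds its last target. There are 200 camera calls.

TASK

The black pump bottle has to be refilled: its pump must be unscrewed and taken off, but nobody remembers whether the neck has an ordinary or a reverse thread, so try the collar both ways and find the one that loosens it. Turn it that way until it is free, and only then lift the pump straight up until its dip tube is out of the neck. Finish while still holding the pump upright in the gripper, the end of its tube a few centimetres above the middle of the saucer so that drips land there, without touching the saucer, and leave the capped refill bottle beside it and everything else where it stands.

Things in the scene. Friction and masses are not known exactly. Their poses are not given: they have to be found in the camera images.
- pump: Black plastic lotion pump, one loose part of about 70 g, screwed on the pump bottle. Origin: centre of the collar's underside; z up its axis. Ribbed round collar 50 mm across from z = 0 to 28 mm; above it, on the axis, stem and push head (locked down), 32 mm across at most, top at z = 54 mm; a spout to the side; a stiff dip tube 6 mm thick on the axis down to z = -95 mm
- pump_grip (a point): On the pump's axis, 18 mm above the collar's underside: TCP height to grip the collar from above, hard plastic. Fingers that straddle it along the pump's y axis pass the spout. The bottle's shoulder begins 3 mm under the collar, 33 mm across there, and slopes down to 86 mm across 20 mm lower. Axes as the pump's; a 35 N grip is enough
- spout_end (a point): End of the spout, 10 mm thick, 46 mm from the axis along the pump's -x axis and 43 mm above the collar's underside. Axes as the pump's
- tube_tip (a point): Lower end of the pump's dip tube, on its axis, 95 mm below the collar's underside. Axes as the pump's
- pump_bottle: Black round hollow bottle under the pump, 86 mm across, shoulder top 104 mm above its foot. Held fast in a steel tray holder: neither moves nor turns. Origin: centre of its foot, 4 mm above the shelf; z up. At the start the pump's axes are parallel to the bottle's, so the spout points along the bottle's -x axis, roughly to the robot
- mouth (a point): Centre of the pump bottle's mouth, 130 mm above its foot, 23 mm above the start height of the collar's underside; neck 30 mm across outside (38 over its threads), 24 mm inside, 26 mm high. Axes as the bottle's
- thread (a point): Point on the neck's axis, 115 mm above the foot. Thread hand varies, unseen. From the start the collar stops hard after 0.05 rad one way (clockwise or anticlockwise); the other way it turns easily (under 0.15 N m), can be lifted off between about 0.8 and 1.45 rad (best 1.1), and stops hard at 1.5 rad. Turn it without raising it; below 0.8 rad it lifts 3 mm at most
- saucer: White ceramic saucer, loose, 144 mm across, 18 mm high, 200 g, flat inner floor 5 mm above the shelf. Origin: centre of its underside on the shelf
- refill_cap: Plain black screw cap, 50 mm across and 28 mm high, on the refill bottle, which is like the pump bottle but has no pump and stands beside it in the same holder, 116 mm from axis to axis, on either side. To be left alone. Origin: centre of its underside
- measuring_cup: Blue plastic measuring cup, 74 mm across, 75 mm high, with a side handle; bystander. Origin: centre of its underside
- clamp_a: Steel spring clamp lying flat, 125 mm long, 75 mm wide, 19 mm high; bystander. Origin: on the shelf under its spring
- clamp_b: Second, equal steel spring clamp; bystander. Origin as clamp_a
- peg_jar: Empty glass jar with a steel lid, 84 mm across, 120 mm high; bystander. Origin: centre of its underside
- scrub_brush: Wooden scrubbing brush, 140 x 50 x 38 mm; bystander. Origin: centre of its underside
Things that resemble listed ones, but are neither listed nor needed, are in the scene too. Leave any green or pink look-alike of the pump alone.

How it is judged:
By the outcome, as a careful person would: the job done as asked, in the order asked, and still so for the second after the job is handed in, while the arm keeps its last pose, push and grip.
It also fails if it takes over 51 s, if anything falls off the work surface, if the arm or the gripper's body presses on something with over 40 N, if the wrist force passes 120 N, or if a joint passes its speed limit or range.

## Working session

There is one attempt and no reset: what is moved stays moved. The work goes in short steps, Python scripts to look and compute and a shell command to move; the robot and the scene stay as the last step left them, time stands still between calls to the robot, and variables do not carry over. Pictures are saved under pics/ and viewed, at most 10 in all, crops included, and the job is handed in when it is done.

```bash
mkdir -p pics; ls; python3 - <<'E'
from rig import sense, eyes
import cv2,numpy as np
for n in ["scene","side"]:
    im=eyes.capture(n); cv2.imwrite(f"pics/{n}0.png",im[:,:,::-1])
    c=eyes.calibration(n); print(n,{k:np.round(v,3).tolist() for k,v in c.items()})
s=sense();print(s)
im=eyes.capture("wrist"); cv2.imwrite("pics/wrist0.png",im[:,:,::-1]);print({k:np.round(v,3).tolist() for k,v in eyes.calibration("wrist").items()})
E
```

```text
pics
scene {'fx': 523.091, 'fy': 523.091, 'cx': 276.021, 'cy': 217.18, 'dist': [-0.163, 0.0, 0.0, 0.0, 0.0], 'cam_to_world': [[-0.889, 0.378, -0.259, 954.296], [0.458, 0.751, -0.477, 734.502], [0.014, -0.542, -0.84, 1420.671], [0.0, 0.0, 0.0, 1.0]]}
side {'fx': 404.822, 'fy': 404.822, 'cx': 276.612, 'cy': 203.018, 'dist': [-0.05, 0.0, 0.0, 0.0, 0.0], 'cam_to_world': [[0.997, -0.026, 0.07, 452.089], [-0.074, -0.501, 0.863, -911.137], [0.013, -0.865, -0.501, 643.667], [0.0, 0.0, 0.0, 1.0]]}
{'time_s': 0.1, 'joints': array([-2.23414870e-01,  3.13372123e-01,  1.49833525e+00, -4.44238224e-06,
        1.33102415e+00, -2.23364538e-01]), 'dq': array([ 0.00054753, -0.0019749 , -0.00270503, -0.00013234,  0.00056417,
       -0.0028099 ]), 'tau': array([ 2.30574413e-03, -4.12899542e+01, -2.60142785e+01, -1.81123951e-04,
        3.02137116e-03,  1.15447833e-05]), 'eef_pos': array([5.24793852e+02, 2.58186475e-02, 2.49513253e+02]), 'ee_rot': array([-4.80696074e-04,  7.07124088e-01,  7.07089245e-01, -3.05268318e-04]), 'force': array([ 0.25056394,  0.49087378, -0.71440341]), 'wrist_torque': array([-0.05273062, -0.03185148, -0.00334108]), 'grip_force': 0.0, 'grip_width': 1.004320086696257}
{'fx': 316.971, 'fy': 316.971, 'cx': 275.788, 'cy': 202.018, 'dist': [-0.055, 0.0, 0.0, 0.0, 0.0], 'mount': [[0.0, -0.966, -0.259, 65.706], [1.0, 0.0, -0.0, -0.697], [0.0, -0.259, 0.966, -124.544], [0.0, 0.0, 0.0, 1.0]]}
```

View pics/scene0.png

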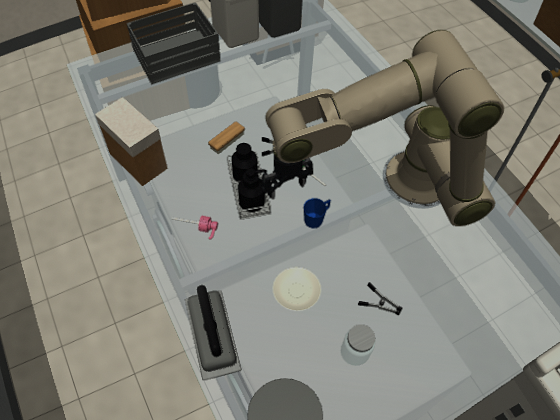

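View pics/side0.png

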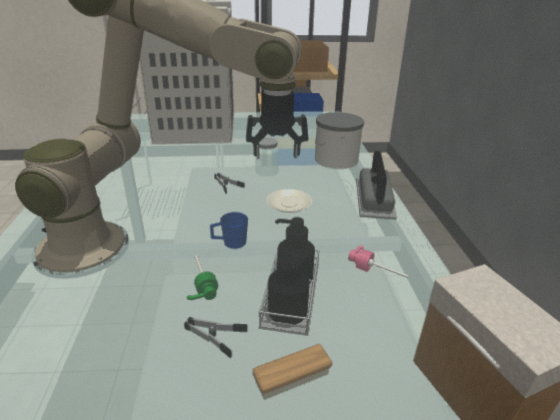

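Scene: the black bottles are at about (245,165) and (252,190), saucer (297,289), cup (315,213), jar (358,345) and a clamp (382,300). In the side view the spout-bearing pump is at (297,232), the plain cap at (288,285), the green look-alike at (205,287), the pink one at (362,258) and the saucer at (290,201).

View pics/wrist0.png

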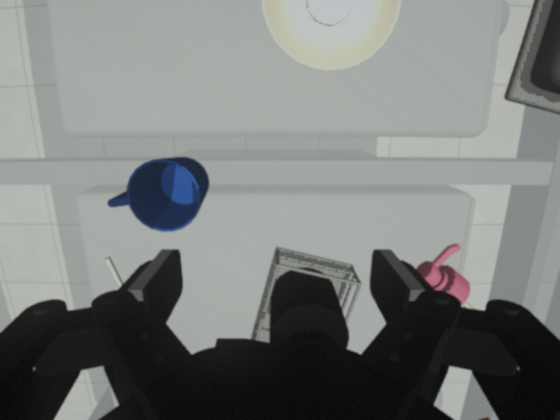

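```bash
cat > h.py <<'E'
import numpy as np,cv2
from scipy.spatial.transform import Rotation as R
from rig import sense,eyes
def cam(n,s=None):
    c=eyes.calibration(n)
    if n=="wrist":
        s=s or sense(); q=s["ee_rot"]; T=np.eye(4); T[:3,:3]=R.from_quat([q[1],q[2],q[3],q[0]]).as_matrix(); T[:3,3]=s["eef_pos"]
        M=T@np.array(c["mount"])
    else: M=np.array(c["cam_to_world"])
    K=np.array([[c["fx"],0,c["cx"]],[0,c["fy"],c["cy"]],[0,0,1]]); return K,np.array(c["dist"]),M
def ray(C,p):
    K,d,M=C; u=cv2.undistortPoints(np.array([[p]],float),K,d)[0,0]
    v=M[:3,:3]@np.array([*u,1]); return M[:3,3],v/np.linalg.norm(v)
def plane(C,p,z):
    o,v=ray(C,p); return o+v*(z-o[2])/v[2]
def tri(*rs):
    A=sum(np.eye(3)-np.outer(v,v) for o,v in rs); b=sum((np.eye(3)-np.outer(v,v))@o for o,v in rs)
    X=np.linalg.solve(A,b); return X,[float(np.linalg.norm(np.cross(X-o,v))) for o,v in rs]
def proj(C,X):
    K,d,M=C; W=np.linalg.inv(M); return cv2.projectPoints(np.array([X],float),cv2.Rodrigues(W[:3,:3])[0],W[:3,3],K,d)[0][0,0]
E
python3 - <<'E'
from h import *
S=cam("scene");D=cam("side")
im={n:cv2.imread(f"pics/{n}0.png") for n in("scene","side")}
# crops enlarged
a=cv2.resize(im["side"][205:335,240:340],None,fx=4,fy=4,interpolation=cv2.INTER_CUBIC)
b=cv2.resize(im["scene"][135:225,220:320],None,fx=4,fy=4,interpolation=cv2.INTER_CUBIC)
g=np.zeros((520,800,3),np.uint8);g[:a.shape[0],:400]=a;g[:b.shape[0],400:]=b
g=np.clip(g.astype(float)*2.5,0,255).astype(np.uint8)
cv2.imwrite("pics/crop1.png",g)
print("saucer",plane(S,(297,288),18),plane(D,(290,200),18))
print("pump side z165",plane(D,(297,222),160),"cap z139",plane(D,(288,275),139))
print("scene bottle heads",plane(S,(245,148),160),plane(S,(252,178),139))
E
```

```text
saucer [580.49547318 187.20671565  18.        ] [582.8783536  182.53079933  18.        ]
pump side z165 [ 558.59768448 -164.31482226  160.        ] cap z139 [ 524.20127948 -316.67041339  139.        ]
scene bottle heads [ 534.47183839 -254.88648538  160.        ] [ 559.71536089 -152.95587426  139.        ]
```

View pics/crop1.png

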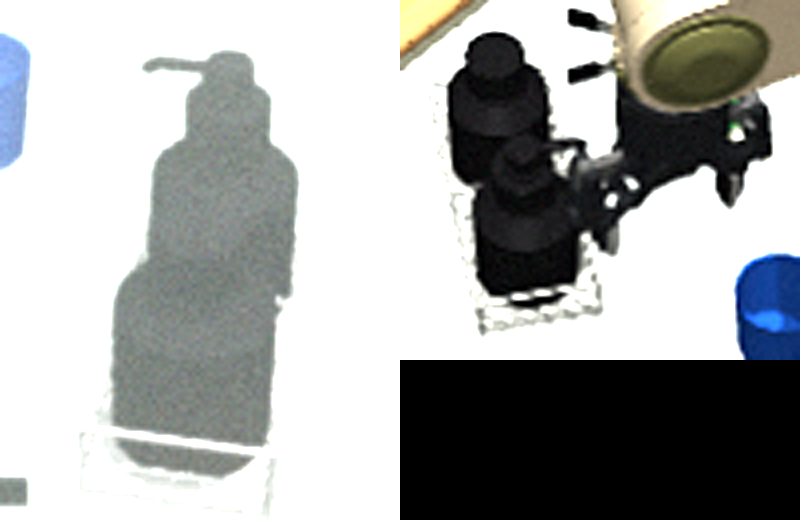

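The crop confirms the target: in the scene view the pump head is at (250,172), with its spout to (265,171). In the side view its head is at (297,219) and spout end at (277,221). The other bottle has a plain cap at scene (244,149).

```bash
python3 - <<'E'
from h import *
S=cam("scene");D=cam("side")
f=lambda a,b:print(np.round(tri(ray(S,a),ray(D,b))[0],1),np.round(tri(ray(S,a),ray(D,b))[1],1))
f((250.5,171.5),(297,220)) # head top
f((265,171),(277,221.3)) # spout end
# saucer ellipse fits
for n,C in(("scene",S),("side",D)):
    im=cv2.imread(f"pics/{n}0.png").astype(int)
    m=((im[...,2]-im[...,0]>12)&(im.min(2)>130)).astype(np.uint8)
    if n=="scene": m[:255]=0;m[325:]=0;m[:,:260]=0;m[:,340:]=0
    else: m[:185]=0;m[218:]=0;m[:,:255]=0;m[:,325:]=0
    P=cv2.findContours(m,0,1)[0];c=cv2.convexHull(max(P,key=cv2.contourArea))[:,0]
    W=np.array([plane(C,p,17) for p in c.astype(float)])[:,:2].astype(np.float32)
    print(n,cv2.minEnclosingCircle(W),cv2.boundingRect(c))
E
```

```text
[ 559.6 -160.7  162.7] [0.7 0.7]
[ 516.2 -149.2  153.5] [0.7 0.7]
scene ((582.0811767578125, 187.13038635253906), 70.8167724609375) (273, 267, 48, 44)
side ((579.5446166992188, 186.83558654785156), 70.37503814697266) (267, 190, 45, 22)
```

```bash
python3 -m jog '[[-0.04,0.009,0,0,0,0,0.085],[-0.04,0.009,0,0,0,0,0.085],[-0.04,0.009,0,0,0,0,0.085],[-0.04,0.008,0,0,0,0,0.085],[0,0,0,0,0,0.13,0.085]]'
python3 -m jog '[[0,0,0,0,0,0.145,0.085],[0,0,0,0,0,0.145,0.085],[0,0,0,0,0,0.145,0.085],[0,0,0,0,0,0.145,0.085],[0,0,0,0,0,0.145,0.085]]'
python3 -m jog '[[0,0,0,0,0,0.145,0.085],[0,0,0,0,0,0.145,0.085],[0,0,0,0,0,0.145,0.085],[0,0,0,0,0,0.145,0.085],[0,0,0,0,0,0.145,0.085]]'
python3 -m jog '[[0,0,0,0,0,0.145,0.085],[0,0,0,0,0,0.105,0.085],[0,0,0,0,0,0,0.085],[0,0,0,0,0,0,0.085]]'
python3 - <<'E'
from h import *
s=sense();print(s["joints"],s["eef_pos"],s["ee_rot"],s["force"])
C=cam("wrist",s);im=eyes.capture("wrist")
cv2.imwrite("pics/w1raw.png",im[:,:,::-1])
cv2.imwrite("pics/w1.png",np.clip(im[:,:,::-1].astype(float)*2.5,0,255))
for X in((559.6,-160.7,165),(516.2,-149.2,154),(559.6,-160.7,139)):print(proj(C,X))
E
```

```text
time_s: 0.65
eef_pos: [560.1, -164.3, 249.0]
ee_rot: [-0.0, 0.753, 0.658, -0.001]
force: [0.1, 0.7, 1.1]
grip_width: 0.995
grip_force: 0.0
time_s: 1.15
eef_pos: [559.9, -160.0, 249.7]
ee_rot: [-0.0, 0.938, 0.347, -0.0]
force: [0.4, -0.5, 0.3]
grip_width: 0.993
grip_force: 0.0
time_s: 1.65
eef_pos: [559.9, -160.0, 249.7]
ee_rot: [-0.0, 1.0, -0.008, -0.0]
force: [0.1, -0.1, 0.5]
grip_width: 0.991
grip_force: 0.0
time_s: 2.05
eef_pos: [559.9, -160.0, 249.8]
ee_rot: [-0.0, 0.992, -0.128, -0.0]
force: [-0.4, -0.2, -0.3]
grip_width: 0.995
grip_force: 0.0
[-4.79355125e-01  4.40878487e-01  1.31591414e+00 -5.36486615e-06
  1.38525130e+00  1.34774730e+00] [ 559.94364369 -159.98243541  249.795817  ] [-7.51506245e-05  9.91799669e-01 -1.27802060e-01 -2.12773270e-04] [-0.36448761 -0.22313839 -0.32766499]
[276.86082299 214.14077103]
[276.60699841 266.01069872]
[276.77925805 204.08766211][ WARN:0@1.500] global loadsave.cpp:1063 imwrite_ Unsupported depth image for selected encoder is fallbacked to CV_8U.
```

View pics/w1.png

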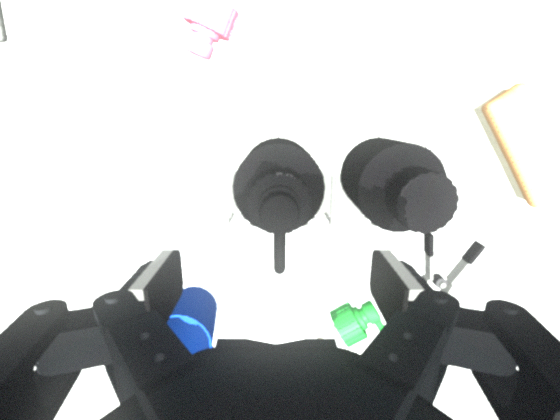

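The wrist view shows the pump directly below, with its head at (280,211) and spout end at (280,271) pointing straight down the image. The capped bottle is on the right at (428,202).

```bash
python3 - <<'E'
from h import *
S=cam("scene");D=cam("side");s=sense();C=cam("wrist",s)
q=s["ee_rot"];T=R.from_quat([q[1],q[2],q[3],q[0]]).as_matrix()
for a,b,c in(((250.5,171.5),(297,220),(280,210.5)),((265,171),(277,221.3),(280,269.5))):
    X,e=tri(ray(S,a),ray(D,b),ray(C,c));print(X,np.round(e,1),"tool",T.T@(X-s["eef_pos"]))
    print(plane(C,c,X[2]))
im=cv2.imread("pics/w1raw.png")
# bright floor mask: holder/bottle silhouette
a=cv2.resize(im[120:300,210:350],None,fx=4,fy=4,interpolation=cv2.INTER_CUBIC)[:600]
g=np.clip(a.astype(float)*6,0,255).astype(np.uint8);cv2.imwrite("pics/c2.png",g)
E
```

```text
[ 559.90858197 -161.97228307  162.4765536 ] [0.8 1.5 1.6] tool [ 0.47012872  1.97382347 87.36797384]
[ 560.88554492 -163.27279044  162.4765536 ]
[ 515.14629259 -150.25611057  154.10154065] [2.1 0.3 2.3] tool [-45.79743751   2.00130982  95.75747029]
[ 512.77392687 -150.94437894  154.10154065]
```

View pics/c2.png

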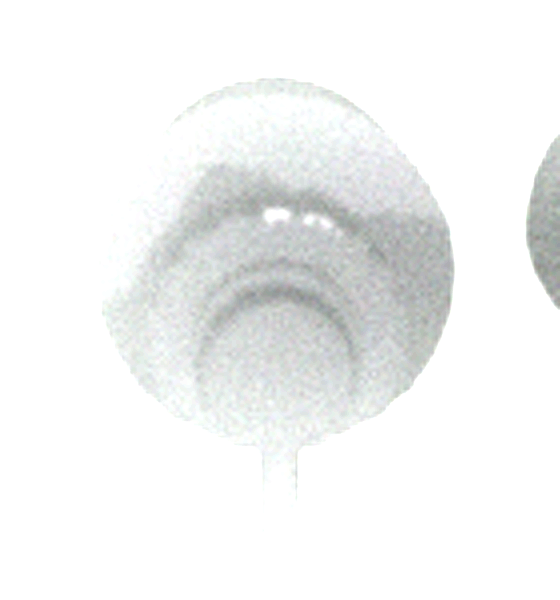

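The head circle is at (279.5,212.5), which puts the pump 2 mm along tool +y, with the spout lined up with tool x. I'm descending now.

```bash
python3 -m jog '[[0,0.002,0.02,0,0,0,0.085],[0,0,0.03,0,0,0,0.085],[0,0,0.03,0,0,0,0.085],[0,0,0.025,0,0,0,0.085],[0,0,0.015,0,0,0,0.085]]'
python3 -m jog '[[0,0,0,0,0,0,0.085],[0,0,0,0,0,0,0.045],[0,0,0,0,0,0,0.04],[0,0,0,0,0,0,0.04],[0,0,0,0,0,0,0.04]]' 35
python3 -m jog '[[0,0,0,0,0,0,0.04],[0,0,0,0,0,0,0.04],[0,0,0,0,0,0,0.04],[0,0,0,0,0,0,0.04],[0,0,0,0,0,0,0.04]]' 35
python3 - <<'E'
from h import *
s=sense();print(s["joints"],s["wrist_torque"],s["grip_width"]*85.4)
E
```

```text
time_s: 2.6
eef_pos: [558.8, -161.6, 127.9]
ee_rot: [-0.0, 0.992, -0.128, -0.001]
force: [-0.2, -0.3, 0.1]
grip_width: 0.994
grip_force: 0.0
time_s: 3.1
eef_pos: [560.0, -162.1, 131.3]
ee_rot: [0.0, 0.992, -0.129, 0.001]
force: [0.4, 0.4, 7.1]
grip_width: 0.576
grip_force: 36.4
time_s: 3.6
eef_pos: [560.0, -162.1, 131.3]
ee_rot: [0.0, 0.992, -0.129, 0.001]
force: [-1.0, 0.1, 5.8]
grip_width: 0.578
grip_force: 36.4
[-4.82682966e-01  5.50184509e-01  1.46920502e+00  4.74364592e-05
  1.11996744e+00  1.34703316e+00] [ 0.05436192  0.15862246 -0.01628958] 49.32718722560023
```

```bash
cat > st.py <<'E'
from h import *
s=sense();print("tau",np.round(s["wrist_torque"],2),"F",np.round(s["force"],1),"j6",s["joints"][5].round(3),"j6tau",s["tau"][5].round(2),"pos",np.round(s["eef_pos"],1),"grip",round(s["grip_width"]*85.4,1))
E
python3 -m jog '[[0,0,-0.001,0,0,0,0.04],[0,0,0,0,0,0.03,0.04],[0,0,0,0,0,0,0.04]]'; python3 st.py
python3 -m jog '[[0,0,0,0,0,0.03,0.04],[0,0,0,0,0,0,0.04]]'>/dev/null; python3 st.py
python3 -m jog '[[0,0,0,0,0,0.03,0.04],[0,0,0,0,0,0,0.04]]'>/dev/null; python3 st.py
```

```text
time_s: 3.9
eef_pos: [559.7, -162.2, 131.3]
ee_rot: [0.0, 0.99, -0.144, 0.0]
force: [0.2, -0.4, 2.5]
grip_width: 0.573
grip_force: 36.5
tau [-0.12 -0.04  0.02] F [ 0.2 -0.4  2.5] j6 1.377 j6tau 0.29 pos [ 559.7 -162.2  131.3] grip 48.9
tau [-0.32 -0.2   0.24] F [ 0.9 -2.1  1.3] j6 1.407 j6tau 0.44 pos [ 559.8 -162.3  131.4] grip 49.4
tau [-0.42 -0.21  0.59] F [ 1.8 -1.7  2.7] j6 1.436 j6tau 0.88 pos [ 559.8 -162.2  131.4] grip 49.3
```

Clockwise hits a hard stop, with torque climbing to 0.59 N m past 0.05 rad. I'll try anticlockwise.

```bash
python3 -m jog '[[0,0,0,0,0,-0.05,0.04],[0,0,0,0,0,-0.05,0.04],[0,0,0,0,0,0,0.04]]'>/dev/null; python3 st.py
python3 -m jog '[[0,0,0,0,0,-0.06,0.04],[0,0,0,0,0,-0.06,0.04],[0,0,0,0,0,0,0.04]]'>/dev/null; python3 st.py
python3 -m jog '[[0,0,0,0,0,-0.06,0.04],[0,0,0,0,0,-0.06,0.04],[0,0,0,0,0,0,0.04]]'>/dev/null; python3 st.py
```

```text
tau [-0.12  0.08  0.02] F [-0.7 -0.3  5.5] j6 1.336 j6tau -0.49 pos [ 559.5 -162.   131.3] grip 49.3
tau [-0.06  0.13  0.06] F [-1.  -0.3  4.5] j6 1.217 j6tau -0.51 pos [ 559.5 -161.9  131.3] grip 49.1
tau [-0.06  0.08  0.03] F [-0.2 -0.3  5.6] j6 1.097 j6tau -0.5 pos [ 559.5 -161.9  131.3] grip 48.7
```

Anticlockwise turns freely at under 0.1 N m. I'll go on to about 1.1 rad, which is j6 ≈ 0.23.

```bash
python3 -m jog '[[0,0,0,0,0,-0.085,0.04],[0,0,0,0,0,-0.085,0.04],[0,0,0,0,0,-0.085,0.04],[0,0,0,0,0,-0.085,0.04],[0,0,0,0,0,-0.085,0.04]]'>/dev/null; python3 st.py
python3 -m jog '[[0,0,0,0,0,-0.085,0.04],[0,0,0,0,0,-0.085,0.04],[0,0,0,0,0,-0.085,0.04],[0,0,0,0,0,-0.085,0.04],[0,0,0,0,0,-0.085,0.04]]'>/dev/null; python3 st.py
python3 -m jog '[[0,0,0,0,0,-0.02,0.04],[0,0,0,0,0,0,0.04],[0,0,0,0,0,0,0.04]]'>/dev/null; python3 st.py
python3 - <<'E'
from h import *
s=sense();C=cam("wrist",s);im=eyes.capture("wrist")
a=np.clip(im[:,:,::-1].astype(float)*4,0,255).astype(np.uint8);cv2.imwrite("pics/w3.png",a)
E
```

```text
tau [-0.19  0.16 -0.12] F [-0.4 -1.1  5.1] j6 0.67 j6tau 1.09 pos [ 559.5 -162.   131.3] grip 49.2
tau [-0.08 -0.   -0.01] F [-1.2 -1.   3.1] j6 0.245 j6tau 1.09 pos [ 559.6 -162.1  131.3] grip 49.0
tau [-0.16  0.04  0.04] F [-0.  -0.9  5.2] j6 0.23 j6tau 0.01 pos [ 559.6 -162.   131.3] grip 49.3
```

View pics/w3.png

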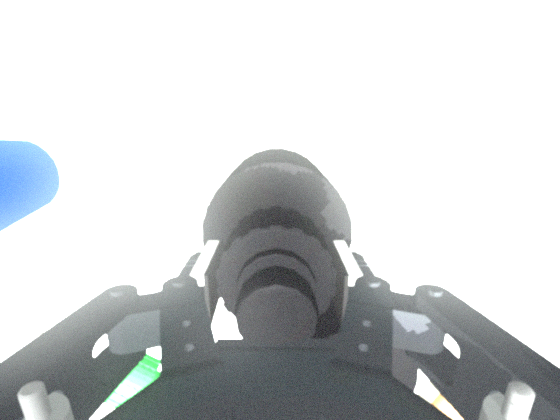

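The pads hold the collar centrally (left pad (210,270), right pad (345,270)) and the spout stays hidden under the gripper, so it turned with the gripper. Now a gentle straight lift.

```bash
python3 -m jog '[[0,0,-0.003,0,0,0,0.04],[0,0,-0.003,0,0,0,0.04],[0,0,0,0,0,0,0.04]]'>/dev/null; python3 st.py
python3 -m jog '[[0,0,-0.003,0,0,0,0.04],[0,0,-0.003,0,0,0,0.04],[0,0,0,0,0,0,0.04]]'>/dev/null; python3 st.py
```

```text
tau [-0.02 -0.05 -0.03] F [ 0.5  0.5 -0.8] j6 0.228 j6tau 0.01 pos [ 559.4 -161.8  137.1] grip 49.6
tau [ 0.01 -0.01  0.  ] F [ 0.5 -0.6 -1.5] j6 0.227 j6tau 0.0 pos [ 559.6 -161.9  143.4] grip 49.6
```

```bash
python3 -m jog '[[0,0,-0.015,0,0,0,0.04],[0,0,-0.02,0,0,0,0.04],[0,0,-0.02,0,0,0,0.04],[0,0,-0.02,0,0,0,0.04],[0,0,-0.02,0,0,0,0.04]]'>/dev/null; python3 st.py
python3 -m jog '[[0,0,-0.02,0,0,0,0.04],[0,0,-0.02,0,0,0,0.04],[0,0,-0.01,0,0,0,0.04],[0,0,0,0,0,0,0.04],[0,0,0,0,0,0,0.04]]'>/dev/null; python3 st.py
python3 - <<'E'
from h import *
for n in("side","scene"):
    im=eyes.capture(n);cv2.imwrite(f"pics/{n}4.png",im[:,:,::-1])
a=cv2.imread("pics/side4.png")[120:340,200:400]; b=cv2.imread("pics/scene4.png")[80:280,180:380]
a=cv2.resize(a,(400,440));b=cv2.resize(b,(400,400));g=np.zeros((440,800,3),np.uint8);g[:,:400]=a;g[:400,400:]=b
cv2.imwrite("pics/c4.png",np.clip(g*1.8,0,255).astype(np.uint8))
s=sense();q=s["ee_rot"];T=R.from_quat([q[1],q[2],q[3],q[0]]).as_matrix();print(T.T@(np.array([581,187,s["eef_pos"][2]])-s["eef_pos"]))
E
```

```text
tau [ 0.    0.01 -0.02] F [ 0.2 -0.3 -0.9] j6 0.227 j6tau 0.0 pos [ 559.3 -161.8  238.8] grip 49.2
tau [ 0.   -0.01 -0.03] F [-0.3  0.5 -0.5] j6 0.227 j6tau 0.0 pos [ 559.3 -161.8  287. ] grip 49.2
[ 278.68601671 -210.85528037    0.32299054]
```

View pics/c4.png

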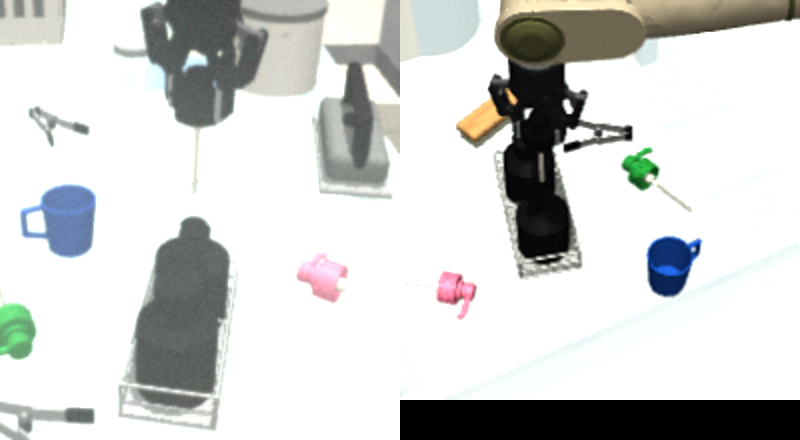

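The tube is free: its tip is at side (297,216) and scene (251,170), clear above the mouth of the bottle. Next I measure the tip and carry the pump to the saucer.

```bash
python3 -c "
from h import *
print(tri(ray(cam('side'),(297.5,216)),ray(cam('scene'),(251,170.5))))"
python3 -m jog '[[0.012,-0.009,0,0,0,0,0.04],[0.022,-0.0165,0,0,0,0,0.04],[0.03,-0.0225,0,0,0,0,0.04],[0.03,-0.0225,0,0,0,0,0.04],[0.03,-0.0225,0,0,0,0,0.04]]'>/dev/null
python3 -m jog '[[0.03,-0.0225,0,0,0,0,0.04],[0.03,-0.0225,0,0,0,0,0.04],[0.03,-0.0225,0,0,0,0,0.04],[0.03,-0.0225,0,0,0,0,0.04],[0.022,-0.0175,0,0,0,0,0.04]]'>/dev/null
python3 -m jog '[[0.013,-0.0105,0,0,0,0,0.04],[0,0,0,0,0,0,0.04],[0,0,0,0,0,0,0.04],[0,0,0,0,0,0,0.04]]'>/dev/null; python3 st.py
python3 - <<'E'
from h import *
for n in("side","scene"):
    im=eyes.capture(n);cv2.imwrite(f"pics/{n}5.png",im[:,:,::-1])
a=cv2.imread("pics/side5.png")[80:260,200:380]; b=cv2.imread("pics/scene5.png")[200:360,220:380]
a=cv2.resize(a,(400,400));b=cv2.resize(b,(400,400));g=np.hstack([a,b])
cv2.imwrite("pics/c5.png",g)
s=sense();q=s["ee_rot"];T=R.from_quat([q[1],q[2],q[3],q[0]]).as_matrix();print(T.T@(np.array([581,187,s["eef_pos"][2]])-s["eef_pos"]))
E
```

```text
(array([ 560.05708977, -157.49774088,  171.32505879]), [0.02431327470136709, 0.02431327470126393])
tau [0.04 0.01 0.02] F [ 0.6 -0.1 -0.2] j6 0.83 j6tau -0.0 pos [581.4 186.1 287.9] grip 49.4
[ 3.29363310e-01 -9.00951616e-01 -8.94670610e-05]
```

View pics/c5.png

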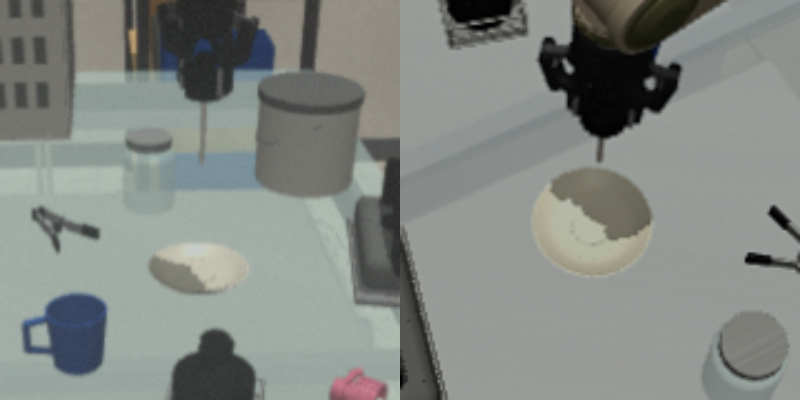

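The tube hangs upright over the saucer: tip at side (290,154) and scene (300,265), saucer intact. I'll lower 130 mm.

```bash
python3 -m jog '[[0,-0.001,0.015,0,0,0,0.04],[0,0,0.03,0,0,0,0.04],[0,0,0.03,0,0,0,0.04],[0,0,0.03,0,0,0,0.04],[0,0,0.015,0,0,0,0.04]]'>/dev/null
python3 -m jog '[[0,0,0.01,0,0,0,0.04],[0,0,0,0,0,0,0.04],[0,0,0,0,0,0,0.04]]'>/dev/null; python3 st.py
python3 - <<'E'
from h import *
print(tri(ray(cam('side'),(290.5,153.8)),ray(cam('scene'),(299.6,264.8))))
for n in("side","scene"):
    im=eyes.capture(n);cv2.imwrite(f"pics/{n}6.png",im[:,:,::-1])
a=cv2.imread("pics/side6.png")[100:260,210:370]; b=cv2.imread("pics/scene6.png")[200:360,220:380]
g=np.hstack([cv2.resize(a,(400,400)),cv2.resize(b,(400,400))])
cv2.imwrite("pics/c6.png",g)
E
```

```text
tau [-0.01 -0.01 -0.02] F [ 0.8 -0.5 -0.3] j6 0.831 j6tau -0.0 pos [581.1 187.6 159. ] grip 48.9
(array([581.45556204, 189.67749534, 170.87142063]), [0.8204502605633399, 0.820450260563424])
```

View pics/c6.png

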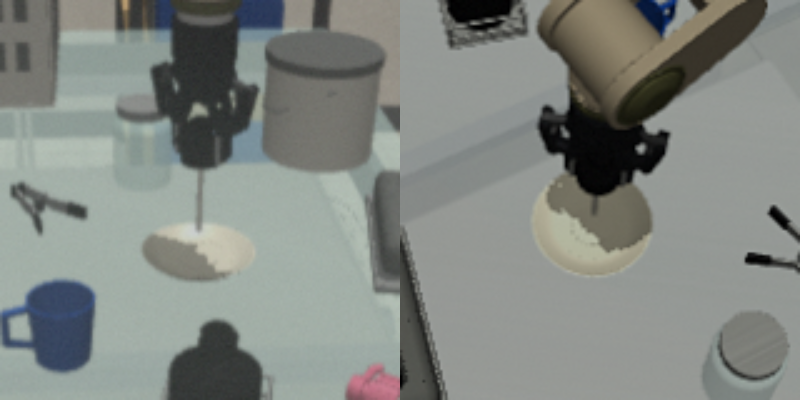

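The tube tip, at side (290,193) and scene (298,286), sits over the saucer's middle at z ≈ 43 mm without touching it. The pump is held upright, so I'm handing in.

```bash
python3 -c "
from h import *
print(tri(ray(cam('side'),(289.6,192.8)),ray(cam('scene'),(298,286))))
from rig import finish_job
print(sense()['time_s'],finish_job())"
```

```text
(array([581.20756316, 191.07550925,  39.21960169]), [0.6911760182986941, 0.6911760182988765])
the job is handed in; nothing more can be done
10.65 None
```

The job is handed in at 10.65 s: the collar stopped hard clockwise and loosened anticlockwise (ordinary thread), and the pump is now held upright with its tube tip about 3.5 cm above the saucer's floor and about 4 mm from its centre.

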